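Change to the next sample dish under the microscope

ROBOT

A 7-joint arm with a two-finger parallel gripper is mounted at the origin on the work surface. World frame = base frame: x ahead of the robot, y to its left, z up, the work surface at z = 0. Lengths are in m, angles in rad, forces in N, time in s.
With the tool pointing down it reaches from about 0.4 to 0.85 m from the base axis. Payload 4.5 kg.
Tool frame: the origin (TCP) lies between the finger pads; the fingertips stand 11 mm ahead of it and the grasp point (between the pads) lies 8 mm behind it (arm.nose_length is the distance from the TCP to the fingertips, in m); z points along the fingers, y is the line along which they close (so a half turn about z gives the same grasp; the last joint's range is limited). The gripper opens to 85 mm and grips with 20 to 120 N. Pads are 22 mm wide; open, the fingers measure 114 mm over their backs; the gripper's body (76 mm by 85 mm) begins 54 mm behind the grasp point. The pads swing forward as they close: fully open they stand 13 mm farther back than shut.
Start: joints at [1.166, 0.689, -0.195, 1.565, 0.157, 0.902, -0.215], TCP at [0.266, -0.566, 0.242] pointing down, gripper open.
Joint ranges: [-3.01, 3.01], [-0.46, 2.08], [-1.47, 1.51], [0.13, 2.56], [-1, 4.14], [0.04, 2.09], [-2.66, 2.66]. Speed limits (rad/s): [2.57, 2.57, 3.14, 3.14, 3.14, 3.14, 3.14].

INTERFACE

Orientations are given as a rotation vector (axis times angle).
In Python, from bench import get_state, read_camera, workorder, arm gives the robot as it stands. The module is installed in compiled form; this text tells all that it offers.
- The arm moves only by the tool send_rows, never from a script. Its argument "moves" is a list of rows, each a list of 6 numbers: the shift along the world's x, y, z as a fraction of full scale, then the turn, a rotation vector about the world's x, y, z as a fraction of full scale. A call has 1 to 12 rows; each row is the pose to reach, as a shift and turn from the pose commanded when the call began, turning the shorter way round; what a row does not reach only later rows make up. Full scale, the value 1, is 50 cm for a shift and pi rad for a turn. A row lasts 1/8 s, in which the tool goes at most 62.5 mm and 10.7 degrees, less where a joint would pass 70% of its speed; a pose out of reach is approached as far as the arm can. A call with a number of a shift or a turn outside -1 to 1 is refused whole. A call with a gripper value outside its range is refused whole. "hand" is the closure, from -1 (fully open) to 1 (shut), set as the call begins (left out, the last holds). The fingers move at their own pace and stop on an object; "force" is the grip in N (left out, the last holds). Time passes only in rows, so rows that repeat a pose let the fingers close. It gives the time, the measured TCP pose, the force, the opening and the grip force at its end, in the units of the state.
- get_state(): the state, without advancing time (a new reading comes with each control period).
- read_camera(name): name is "scene" or "side" or "wrist"; returns a dict with "frame" (480x640x3 uint8, red, green, blue), "mtx" (3x3 intrinsics, pixels), "dist_coeffs" ([k1, k2, p1, p2, k3] as OpenCV has them; the pictures are not rectified), "R" (3x3) and "t" (3): a world point X has camera coordinates R X + t; the wrist camera has in their place "tool_from_camera" (4x4, takes a point from camera to tool coordinates, whose origin is the TCP and whose axes are the flange's). Camera axes: x right, y down, z forward; pixel columns grow to the right and rows downward; lengths in m; the calibration is good to about 2 mm. A picture is of the moment at which its call begins: read the wrist's pose just before it. There is no depth.
- workorder.job_done(): hands the job in; it is judged then, once.
The state is a dict: "time_s": time; "qpos": joint angles; "qvel": joint speeds; "effort": joint torques, N m; "position": TCP position; "orientation": TCP orientation; "force": force on the tool from outside, world axes, zero at the start; "wrist_torque": the same for the moment, N m; "finger_gap": finger opening in m; "grip_force": force on a finger pad.
Only numpy, scipy, OpenCV 4.12 (cv2) and the standard library are available. Lean on these libraries where they do the work, as an engineer would, in place of code of your own. Each camera call takes 0.05 s, during which the arm holds its last target. There are 200 camera calls.

TASK

The dish under the microscope came from the one empty pad of the sample rail: put it back on that pad, then bring the next dish in line and stand it centred on the microscope's round stage plate. The line is counted from the rail's end with the knob, and after the last dish comes the first again. Carry the dishes level, do not bump the microscope's head or pole, and leave the other dishes and everything else on the bench where they are.

Things in the scene. Friction and masses are not known exactly. Their poses are not given: they have to be found in the camera images.
- scope: stereo microscope on the table, fixed; origin: on the table under the middle of the stage plate, z up, the open front is to -x (towards the robot). White base plate 20 mm high, from x = -85 to +135 mm and y = -90 to +90 mm
- stage (a point): centre of the top of the round black stage plate (68 mm across) in the microscope's base, 22 mm above the table; axes as scope
- scope_head: overhanging head and pole, same origin and axes as scope, heights over the table: objective 48 mm wide on the stage's vertical axis, lower end at 170 mm; from 210 to 310 mm a tube 68 mm wide; above it eyepieces to +x. Pole 28 mm wide at x = +100, y = +65 mm, up to 350 mm, joined to the tube by an arm at 257 to 293 mm. Too low for a vertical gripper: reach in tilted from -x
- rail: sample rail, fixed aluminium bar on the table 356 mm long (x), 90 mm wide (y), 18 mm high; origin: centre of its underside. Four pads stand in a row on it along x at x = -105, -35, +35, +105 mm; end blocks at x = -160 and +160 mm
- knob_end: dark steel end block on the rail, 26 x 80 x 12 mm, with a white ball knob (26 mm) on a short stem, knob top 43 mm over the block's underside; origin: centre of its underside. It may be at either end of the rail; the line is counted starting from this end
- plain_end: the same end block without knob, at the rail's other end; origin: centre of its underside
- pad_a: one of four alike round black rubber pads on the rail, 68 mm across, 4 mm thick; origin: centre of its underside (its top, where a dish stands, is 4 mm higher, 22 mm above the table); axes parallel to the rail's. The pads may be in any order along the rail. One pad is empty at the start, each of the others carries a dish
- pad_b: one of four alike round black rubber pads on the rail, 68 mm across, 4 mm thick; origin: centre of its underside (its top, where a dish stands, is 4 mm higher, 22 mm above the table); axes parallel to the rail's. The pads may be in any order along the rail. One pad is empty at the start, each of the others carries a dish
- pad_c: one of four alike round black rubber pads on the rail, 68 mm across, 4 mm thick; origin: centre of its underside (its top, where a dish stands, is 4 mm higher, 22 mm above the table); axes parallel to the rail's. The pads may be in any order along the rail. One pad is empty at the start, each of the others carries a dish
- pad_d: one of four alike round black rubber pads on the rail, 68 mm across, 4 mm thick; origin: centre of its underside (its top, where a dish stands, is 4 mm higher, 22 mm above the table); axes parallel to the rail's. The pads may be in any order along the rail. One pad is empty at the start, each of the others carries a dish
- dish_1: one of four alike closed sample dishes: upright cylinder 52 mm across, 20 mm tall, grey below with a white lid, about 45 g, rigid; origin: centre of its underside, z up. At the start one dish stands on the microscope's stage plate and three on pads
- dish_2: one of four alike closed sample dishes: upright cylinder 52 mm across, 20 mm tall, grey below with a white lid, about 45 g, rigid; origin: centre of its underside, z up. At the start one dish stands on the microscope's stage plate and three on pads
- dish_3: one of four alike closed sample dishes: upright cylinder 52 mm across, 20 mm tall, grey below with a white lid, about 45 g, rigid; origin: centre of its underside, z up. At the start one dish stands on the microscope's stage plate and three on pads
- dish_4: one of four alike closed sample dishes: upright cylinder 52 mm across, 20 mm tall, grey below with a white lid, about 45 g, rigid; origin: centre of its underside, z up. At the start one dish stands on the microscope's stage plate and three on pads
- slide_box: bystander, loose: closed white slide box 50 x 90 x 30 mm (x, y, z); origin: centre of its underside
- jar_1: bystander, loose: closed jar with yellow cap, 44 mm across, 60 mm tall; origin: centre of its underside
- jar_2: bystander, loose: closed jar with yellow cap, 50 mm across, 70 mm tall; origin: centre of its underside
- tip_box: bystander, loose: blue pipette-tip box with clear lid, 112 x 77 x 60 mm; origin: centre of its underside
- pipette: bystander, loose: pipette lying flat, long axis x, from x = -115 to +105 mm, 26 mm wide, 24 mm high; origin: centre of its underside
- wash_bottle: bystander, loose: closed white bottle with blue cap, 70 mm across, 170 mm tall; origin: centre of its underside
Mind the look-alikes: they are no part of the job. Leave any purple look-alike of the dish_1 alone. What is shaped like the dish_3 but blue is not meant.

How it is judged:
By the outcome, as a careful person would: the job done as asked, in the order asked, and still so for the second after the job is handed in, with the robot touching nothing.
It also fails if it takes over 67 s, if anything falls off the work surface, if the arm or the gripper's body presses on something with over 40 N, if the wrist force passes 120 N, or if a joint passes its speed limit or range.

## Working session

There is one attempt and no reset: what is moved stays moved. The work goes in short steps, Python scripts to look and compute and a tool call to move; the robot and the scene stay as the last step left them, time stands still between calls to the robot, and variables do not carry over. Pictures are saved under pics/ and viewed, at most 10 in all, crops included, and the job is handed in when it is done.

Besides the shell and the picture viewer there is one more tool, called by a JSON object that holds its "fn" and its "kwargs". send_rows: Moves the arm, as the interface text tells. Its arguments: {"type":"object","properties":{"moves":{"type":"array","items":{"type":"array","items":{"type":"number"}}},"hand":{"type":"number"},"force":{"type":"number"}},"required":["moves"]}

```bash
mkdir -p pics; python3 - <<'E'
from bench import get_state, read_camera, arm
import cv2,pickle
s=get_state();print(s['time_s'],s['position'],s['orientation'],s['finger_gap'],arm.nose_length)
d={}
for n in ['scene','side','wrist']:
    d[n]=read_camera(n);cv2.imwrite(f'pics/{n}0.png',d[n]['frame'][:,:,::-1])
    print(n,d[n]['mtx'].tolist(),d[n]['dist_coeffs'])
    for k in ('R','t','tool_from_camera'):
        if k in d[n]:print(k,d[n][k])
pickle.dump((s,d),open('d0.pkl','wb'))
E
```

```text
0.0 [ 0.26519662 -0.56523299  0.24145578] [-3.06448583e+00 -6.83538973e-01  8.90402019e-04] 0.08555932895388142 0.011
scene [[620.0052131139423, 0.0, 310.6051413502846], [0.0, 620.0052131139423, 238.75520345981587], [0.0, 0.0, 1.0]] [-0.05289338  0.          0.          0.          0.        ]
R [[ 0.5305837   0.84758329 -0.00913821]
 [ 0.67111565 -0.42665224 -0.60627688]
 [-0.51776899  0.31554783 -0.79520113]]
t [-0.24567825 -0.37176538  1.65607171]
side [[617.40179895543, 0.0, 320.746523899643], [0.0, 617.40179895543, 237.24920039560462], [0.0, 0.0, 1.0]] [-0.19669597  0.          0.          0.          0.        ]
R [[-0.92421953 -0.38151875 -0.01617738]
 [-0.27884852  0.70323443 -0.65399147]
 [ 0.2608865  -0.59992064 -0.75632893]]
t [0.51123473 0.22979227 1.13096738]
wrist [[394.2906432932082, 0.0, 312.60084761888936], [0.0, 394.2906432932082, 240.63322334648862], [0.0, 0.0, 1.0]] [-0.07869649  0.          0.          0.          0.        ]
tool_from_camera [[-3.21435034e-04 -9.49299010e-01 -3.14374435e-01  8.07418699e-02]
 [ 9.99999943e-01 -3.36226804e-04 -7.17374925e-06  3.51091720e-04]
 [-9.88910786e-05 -3.14374420e-01  9.49299065e-01 -1.31359049e-01]
 [ 0.00000000e+00  0.00000000e+00  0.00000000e+00  1.00000000e+00]]
```

View pics/scene0.png

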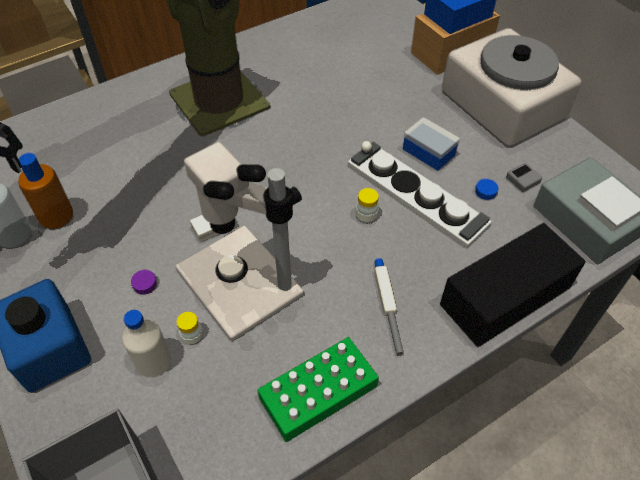

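View pics/side0.png

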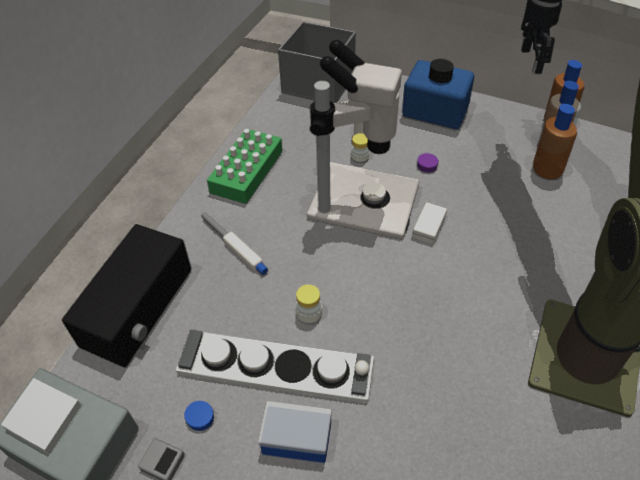

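The scene picture shows the microscope with its dish at (231,268). On the rail, the knob (366,147) is at the robot-side end, followed by dish (383,160), the empty pad (405,181), dish (429,190) and dish (456,209).

Candidates for a dish:
- **White:** stage (231,268), pads 1, 3 and 4.
- **Look-alikes to leave alone:** purple (144,282) and blue (487,189).

The side view confirms this order: knob (361,368), dish (331,368), empty (293,365), dish (256,357), dish (216,350). So the stage dish goes to pad 2, and then the pad 3 dish goes to the stage. I'll check this in a close crop.

```bash
python3 - <<'E'
import pickle,cv2,numpy as np
s,d=pickle.load(open('d0.pkl','rb'))
a=d['scene']['frame'];b=d['side']['frame']
def c(f,x,y,w,h):return cv2.resize(f[y:y+h,x:x+w],(400,300),interpolation=cv2.INTER_CUBIC)
m=np.vstack([np.hstack([c(a,340,130,160,120),c(a,170,205,140,105+0)]),np.hstack([c(b,175,315,200,150-60+0),c(b,305,150,140,105)])])
cv2.imwrite('pics/crop1.png',m[:,:,::-1])
E
```

```text
(no output)
```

View pics/crop1.png

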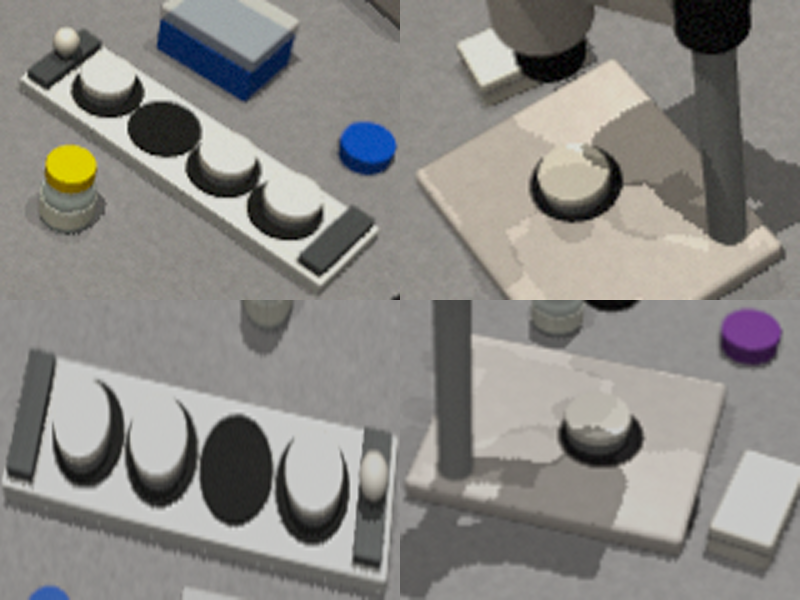

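The crop confirms it: the pads in order from the knob are dish, empty, dish, dish, and all the white dishes are genuine. Now I'll measure.

```bash
cat > h.py <<'E'
import numpy as np,cv2
def ray(c,uv):
    p=cv2.undistortPoints(np.float64(uv).reshape(-1,1,2),c['mtx'],c['dist_coeffs'])[:,0]
    R,t=np.array(c['R']),np.array(c['t'])
    return -R.T@t,(R.T@np.c_[p,np.ones(len(p))].T).T
def plane(c,uv,z):
    o,r=ray(c,uv);return o+r*((z-o[2])/r[:,2])[:,None]
def wristcam(c,pos,rv):
    T=np.eye(4);T[:3,:3]=cv2.Rodrigues(np.float64(rv))[0];T[:3,3]=pos
    W=T@c['tool_from_camera'];c=dict(c);c['R']=W[:3,:3].T;c['t']=-c['R']@W[:3,3];return c
def circ(P):
    A=np.c_[2*P[:,:2],np.ones(len(P))];s=np.linalg.lstsq(A,(P[:,:2]**2).sum(1),rcond=None)[0]
    return s[:2],np.sqrt(s[2]+s[:2]@s[:2])
def fitc(c,mask,z,near,area=60):
    """contours of mask whose centroid is near a pixel; hull -> plane -> circle"""
    n,l,st,ce=cv2.connectedComponentsWithStats(mask.astype(np.uint8))
    i=min((i for i in range(1,n) if st[i,4]>area),key=lambda i:np.hypot(*(ce[i]-near)))
    k=cv2.findContours((l==i).astype(np.uint8),0,cv2.CHAIN_APPROX_NONE)[0][0]
    h=cv2.convexHull(k)[:,0]
    return circ(plane(c,h,z)),st[i]
E
python3 - <<'E'
import pickle
from h import *
np.set_printoptions(precision=4,suppress=True)
s,d=pickle.load(open('d0.pkl','rb'))
for n,pads,corn in (('scene',[(383,165),(405,181),(429,195),(456,213),(231,270)],[(243.9,226),(176.3,265.2),(303.7,291.8)]),('side',[(331,370),(293,365),(256,358),(216,354),(375,196)],[(418.8,178.7),(403,234),(307.5,215.5)])):
    c=d[n];f=c['frame'].astype(int);g=f.max(2)
    print(n,'corners',plane(c,corn,.02)[:,:2].tolist())
    for p in pads:
        roi=np.zeros(g.shape,bool);y,x=p[1],p[0];roi[y-22:y+23,x-26:x+27]=1
        try:print(p,'pad',fitc(c,(g<55)&roi,.022,p),'lid',fitc(c,(g>(190 if p!=pads[4] else 120))&roi&1,.042,p))
        except Exception as e:print(p,e)
c=d['side'];print('knobc',plane(c,[(361,367)],.018+.030), 'plainblk',plane(c,[(191,350)],.03))
c=d['scene'];print('knobc',plane(c,[(366.5,147)],.048), 'plainblk',plane(c,[(475,226)],.03))
for n in('scene','side'):
    pts=dict(scene=[(202,226)],side=[(431,217)])[n];print('slidebox',plane(d[n],pts,.03))
    pts=dict(scene=[(369,197)],side=[(308,296)])[n];print('jar',plane(d[n],pts,.065))
    pts=dict(scene=[(430,138)],side=[(297,428)])[n];print('tip',plane(d[n],pts,.06))
E
```

```text
scene corners [[0.4320723117111033, -0.15413678809704007], [0.448482854585622, -0.3251557409634215], [0.648713543615264, -0.13261400727135442]]
(383, 165) pad ((array([0.4773, 0.2105]), np.float64(0.04992731339760731)), array([369, 160,  41,  28, 478], dtype=int32)) lid ((array([0.4612, 0.225 ]), np.float64(0.04089920074449285)), array([371, 149,  39,  22, 355], dtype=int32))
(405, 181) pad ((array([0.4989, 0.2234]), np.float64(0.04771141045278429)), array([379, 161,  41,  32, 605], dtype=int32)) lid ((array([0.5284, 0.1939]), np.float64(0.07473699336989968)), array([379, 159,  53,  40, 428], dtype=int32))
(429, 195) pad ((array([0.6052, 0.2349]), np.float64(0.04160201740963365)), array([415, 190,  35,  28, 287], dtype=int32)) lid ((array([0.6002, 0.2457]), np.float64(0.052129486653162437)), array([416, 173,  40,  43, 562], dtype=int32))
(456, 213) pad ((array([0.6401, 0.2594]), np.float64(0.044208636618613184)), array([430, 195,  39,  31, 312], dtype=int32)) lid ((array([0.657, 0.241]), np.float64(0.05879088365249116)), array([430, 191,  48,  45, 775], dtype=int32))
(231, 270) pad (
[... 1191 characters left out ...]
263], dtype=int32)) lid ((array([0.6395, 0.2701]), np.float64(0.05210867811857739)), array([ 192,  333,   51,   44, 1201], dtype=int32))
(375, 196) pad ((array([ 0.5159, -0.23  ]), np.float64(0.03180497610324281)), array([361, 192,  29,  16, 195], dtype=int32)) lid ((array([ 0.5123, -0.2185]), np.float64(0.08959937879312388)), array([ 349,  174,   53,   45, 2022], dtype=int32))
knobc [[0.3933 0.1991 0.048 ]] plainblk [[0.699  0.2753 0.03  ]]
knobc [[0.3978 0.1984 0.048 ]] plainblk [[0.7106 0.269  0.03  ]]
slidebox [[ 0.3902 -0.2348  0.03  ]]
jar [[0.5416 0.1024 0.065 ]]
tip [[0.4637 0.3363 0.06  ]]
slidebox [[ 0.3802 -0.2107  0.03  ]]
jar [[0.5354 0.1032 0.065 ]]
tip [[0.4491 0.3516 0.06  ]]
```

```bash
cat >> h.py <<'E'
from scipy.spatial.transform import Rotation as Ro
def tool(a,t):
    a,t=np.radians([a,t]);z=np.array([np.cos(a)*np.sin(t),np.sin(a)*np.sin(t),-np.cos(t)])
    x=np.array([-np.cos(a)*np.cos(t),-np.sin(a)*np.cos(t),-np.sin(t)])
    return Ro.from_matrix(np.c_[x,np.cross(z,x),z])
def rel(s,pos,a,t):
    r=(tool(a,t)*Ro.from_rotvec(s['orientation']).inv()).as_rotvec()
    return np.round(np.r_[(np.array(pos)-s['position'])/.5,r/np.pi],4).tolist()
E
python3 - <<'E'
from h import *; import pickle
from bench import get_state
s=get_state()
for p in [((.35,-.27,.27),-20,10),((.43,-.12,.20),-50,40)]:print(rel(s,*p))
_,d=pickle.load(open('d0.pkl','rb'))
print(plane(d['scene'],[(144,279),(188,321)],.02),plane(d['side'],[(428,160),(360,141)],.02))
E
```

```text
[0.1694, 0.5907, 0.0567, -0.0706, -0.0038, 0.7469]
[0.3294, 0.8907, -0.0833, -0.2493, 0.0544, 0.5559]
[[ 0.44435203 -0.39708512  0.02      ]
 [ 0.58439558 -0.36203727  0.02      ]] [[ 0.43845583 -0.39810586  0.02      ]
 [ 0.61416355 -0.40302232  0.02      ]]
```

{"fn": "send_rows", "kwargs": {"moves": [[0.17,0.59,0.06,-0.1,0.01,0.65],[0.17,0.59,0.06,-0.1,0.01,0.65],[0.17,0.59,0.06,-0.1,0.01,0.65],[0.17,0.59,0.06,-0.1,0.01,0.65],[0.17,0.59,0.06,-0.1,0.01,0.65],[0.2,0.65,0.04,-0.12,0.02,0.62],[0.33,0.89,-0.08,-0.25,0.054,0.556],[0.33,0.89,-0.08,-0.25,0.054,0.556],[0.33,0.89,-0.08,-0.25,0.054,0.556],[0.33,0.89,-0.08,-0.25,0.054,0.556],[0.33,0.89,-0.08,-0.25,0.054,0.556],[0.33,0.89,-0.08,-0.25,0.054,0.556]], "hand": -1, "force": 50}}

```text
time_s: 1.65
position: [0.4305, -0.1192, 0.2002]
orientation: [1.208, 2.253, -0.372]
force: [-0.1, -1.7, -1.1]
finger_gap: 0.0853
grip_force: 0.0
```

```bash
python3 - <<'E'
from h import *; import pickle
from bench import get_state,read_camera
np.set_printoptions(precision=4,suppress=True)
s=get_state();print(s['time_s'],s['qpos'],s['position'],s['force'],rel(s,(.43,-.12,.20),-50,40))
w=read_camera('wrist');pickle.dump((s,w),open('w1.pkl','wb'));cv2.imwrite('pics/w1.png',w['frame'][:,:,::-1])
E
```

```text
1.65 [-0.0983  0.6173 -0.249   2.5346  1.829   0.7635 -1.5288] [ 0.4305 -0.1192  0.2002] [-0.0522 -1.7051 -1.1263] [-0.0009, -0.0015, -0.0003, -0.0211, -0.0095, 0.0336]
```

View pics/w1.png

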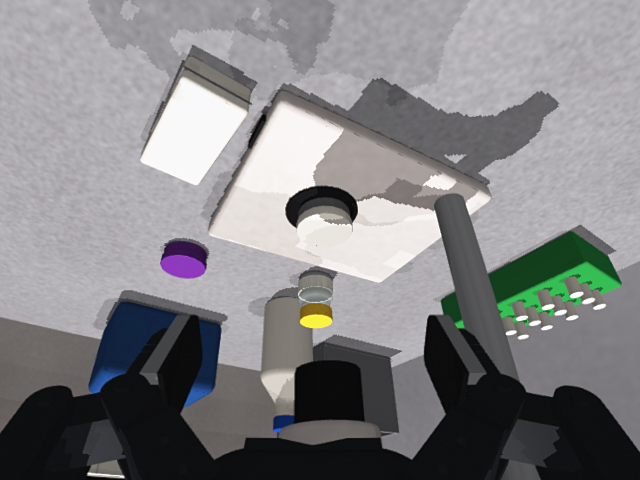

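The wrist view is upside down. It shows the stage plate with its dish at (321,215), the pole at right (470,250), the objective at bottom centre (330,390), and the slide box (200,115) off to the side. The path from here is clear, so I'll measure the stage and dish.

```bash
python3 - <<'E'
from h import *; import pickle
np.set_printoptions(precision=4,suppress=True)
s,w=pickle.load(open('w1.pkl','rb'));c=wristcam(w,s['position'],s['orientation'])
g=w['frame'].astype(int).max(2);roi=np.zeros(g.shape,bool);roi[170:260,270:370]=1
(ctr,r),st=fitc(c,(g<60)&roi,.022,(321,200));print('stage',ctr,r,st)
row=g[195:245:4,285:365:4];print(row)
# base corners
print(plane(c,[(281,92),(211,237),(381,280)],.02)[:,:2])
# slide box top corners
print(plane(c,[(184,64),(249,100),(198,184),(142,160)],.03)[:,:2])
q=ctr
for tcp in [0.0,.14]:
    p=np.r_[q,0]+np.r_[np.cos(np.radians(-50)),np.sin(np.radians(-50)),0]*(.007-tcp);print(p)
E
```

```text
stage [ 0.5175 -0.2295] 0.03353415344898287 [ 286  186   71   41 1441]
[[231 238 146  27  30  30  31  31  15  14  14  15  17  16  17  18  13 172
  166 166]
 [233  74  25  30  30  20  10  52  60  58  60  58  55  42  14  16  16   9
  135 116]
 [239  21  25  26  17  51  57  58  57  56  55  56  57  55  53  13  12  22
  255 236]
 [148  25  25  26  48  51  53 106 120 127 125 126 124  72  51  51  13  14
   93 235]
 [156  25  25  25  47 108 121 125 127 131 133 130 128 129 126  78  30  13
   72 234]
 [199  23  25  24 112 119 140 255 255 187 188 188 190 180 136 125  76  19
  220 223]
 [235  17  25  42 116 250 250 250 250 254 151 148 155 149 148 142 107  15
  225 223]
 [230 236  19  98 249 244 244 244 244 244 247 248 251 135 133 134 150 246
  239 222]
 [228 229 239 183 244 244 244 244 245 245 235 233 233 234 233 233 235 240
  240 240]
 [229 229 231 242 244 244 244 237 233 233 233 233 233 233 234 234 234 236
  236 237]
 [231 230 231 237 244 244 233 233 234 233 233 234 233 234 233 233 231 240
  238 237]
 [229 230 230 229 244 238 234 234 233 233 233 233 233 234 233 233 240 238
  239 240]
 [228 228 228 229 245 245 234 234 235 234 234 233 234 233 238 238 237 237
  238 239]]
[[ 0.4231 -0.1422]
 [ 0.4475 -0.3262]
 [ 0.6547 -0.2987]]
[[ 0.3592 -0.1514]
 [ 0.4052 -0.1532]
 [ 0.4058 -0.2484]
 [ 0.3589 -0.2463]]
[ 0.522  -0.2348  0.    ]
[ 0.432  -0.1276  0.    ]
```

```bash
python3 - <<'E'
from h import *
from bench import get_state
s=get_state()
for p in [((.472,-.175,.065),-50,40),((.522,-.235,.037),-50,40)]:print(rel(s,*p))
E
```

```text
[0.0857, -0.1174, -0.2674, -0.0227, -0.0108, 0.031]
[0.1857, -0.2374, -0.3234, -0.0227, -0.0108, 0.031]
```

{"fn": "send_rows", "kwargs": {"moves": [[0.04,-0.06,-0.14,-0.023,-0.011,0.031],[0.086,-0.117,-0.267,-0.023,-0.011,0.031],[0.086,-0.117,-0.267,-0.023,-0.011,0.031],[0.086,-0.117,-0.267,-0.023,-0.011,0.031],[0.12,-0.157,-0.286,-0.023,-0.011,0.031],[0.153,-0.197,-0.305,-0.023,-0.011,0.031],[0.17,-0.22,-0.315,-0.023,-0.011,0.031],[0.186,-0.238,-0.323,-0.023,-0.011,0.031],[0.186,-0.238,-0.323,-0.023,-0.011,0.031],[0.186,-0.238,-0.323,-0.023,-0.011,0.031]]}}

```text
time_s: 2.95
position: [0.5211, -0.2415, 0.0388]
orientation: [1.072, 2.237, -0.389]
force: [-0.4, -0.3, -0.6]
finger_gap: 0.0855
grip_force: 0.0
```

```bash
python3 - <<'E'
from h import *; import pickle
from bench import get_state,read_camera
np.set_printoptions(precision=4,suppress=True)
s=get_state();print(s['time_s'],s['qpos'],s['position'],s['force'],rel(s,(.522,-.235,.037),-50,40))
w=read_camera('wrist');pickle.dump((s,w),open('w2.pkl','wb'))
b=read_camera('side')['frame'][150:240,300:420];m=np.vstack([w['frame'][60:][:300],cv2.resize(b,(400,300))]) if 0 else np.hstack([cv2.resize(w['frame'],(400,300)),cv2.resize(b,(400,300))])
cv2.imwrite('pics/w2.png',m[:,:,::-1])
E
```

```text
2.95 [ 0.4839  1.1488 -0.6543  2.3403  2.2091  1.3016 -1.3194] [ 0.5211 -0.2415  0.0388] [-0.3731 -0.3349 -0.565 ] [0.0018, 0.013, -0.0036, 0.0003, 0.0011, 0.0064]
```

View pics/w2.png

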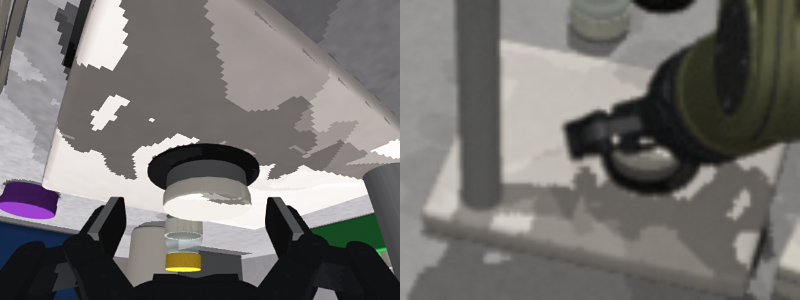

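The wrist view shows the dish between the open fingers, about 8 mm to the tool's +y side (centre column 209 against 195). The side view shows no contact. I'll shift to centre it, then close.

{"fn": "send_rows", "kwargs": {"moves": [[0.007,0.015,-0.003,0,0,0.006],[0.007,0.015,-0.003,0,0,0.006],[0.007,0.015,-0.003,0,0,0.006]]}}

```text
time_s: 3.42
position: [0.5247, -0.2346, 0.0371]
orientation: [1.051, 2.245, -0.382]
force: [0.3, -0.1, -0.5]
finger_gap: 0.0856
grip_force: 0.0
```

{"fn": "send_rows", "kwargs": {"moves": [[0,0,0,0,0,0],[0,0,0,0,0,0],[0,0,0,0,0,0],[0,0,0,0,0,0],[0,0,0,0,0,0]], "hand": 1, "force": 40}}

```text
time_s: 4.05
position: [0.5246, -0.2349, 0.0375]
orientation: [1.051, 2.244, -0.382]
force: [-2.4, 1.8, 5.7]
finger_gap: 0.0508
grip_force: 41.6
```

{"fn": "send_rows", "kwargs": {"moves": [[0,0,0.015,0,0,0],[0,0,0.03,0,0,0],[-0.03,0.035,0.035,0,0,0],[-0.08,0.095,0.04,0,0,0],[-0.13,0.155,0.05,0,0,0],[-0.13,0.21,0.09,0,0,0],[-0.13,0.28,0.15,0,0,0.03],[-0.13,0.36,0.19,0,0,0.08],[-0.13,0.45,0.2,0,0,0.13],[-0.12,0.54,0.2,0,0,0.18],[-0.11,0.63,0.2,0,0,0.23],[-0.1,0.72,0.2,0,0,0.28]]}}

```text
time_s: 5.55
position: [0.4964, 0.137, 0.1409]
orientation: [-0.008, 2.455, -0.004]
force: [0.1, -0.3, 0.2]
finger_gap: 0.0503
grip_force: 42.1
```

```bash
cat > look.py <<'E'
from h import *; import pickle,sys
from bench import get_state,read_camera
np.set_printoptions(precision=4,suppress=True)
s=get_state();R=Ro.from_rotvec(s['orientation']).as_matrix();z=R[:,2];x=R[:,0]
print(s['time_s'],s['qpos'],s['position'],s['force'],s['grip_force'],'a',np.degrees(np.arctan2(z[1],z[0])),'t',np.degrees(np.arccos(-z[2])),'yz',R[2,1])
n=sys.argv[1];w=read_camera('wrist');b=read_camera('side');pickle.dump((s,w,b),open(n+'.pkl','wb'))
cv2.imwrite(f'pics/{n}.png',np.hstack([cv2.resize(w['frame'],(400,300)),cv2.resize(b['frame'],(400,300))])[:,:,::-1])
E
python3 look.py w3
```

```text
5.55 [ 0.1061  1.2517 -1.4723  2.5595  1.912   1.7831 -0.8689] [0.4964 0.137  0.1409] [ 0.1475 -0.2672  0.2475] 42.132532596588135 a -0.09393342575123295 t 39.32820214256973 yz -0.005165872800560745
```

View pics/w3.png

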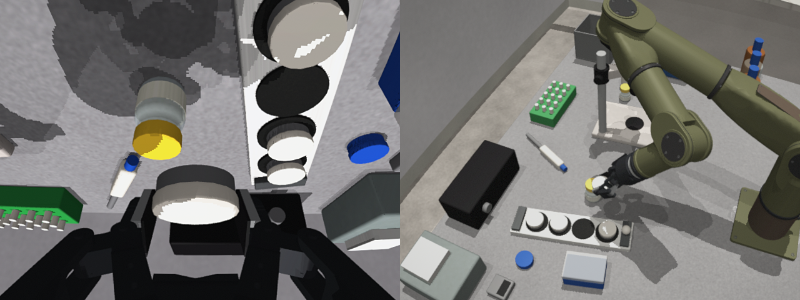

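The wrist view shows the dish level and laterally centred in the grip (column 195). The rail is ahead with its empty pad at (292,90). Joints 3 and 4 are at their limits, so I'll keep the yaw where it is and move outwards. First I'll measure the dish-in-grip offset and the pad.

```bash
python3 - <<'E'
from h import *; import pickle
np.set_printoptions(precision=4,suppress=True)
s,w,b=pickle.load(open('w3.pkl','rb'));c=wristcam(w,s['position'],s['orientation'])
g=w['frame'].astype(int).max(2)
print(g[255:370:3,312]);print(g[300,235:265],g[300,365:395]);print(g[330,235:265],g[330,365:395])
roi=np.zeros(g.shape,bool);roi[100:190,400:540]=1
print('pad2',fitc(c,(g<60)&roi,.022,(467,145)))
s2,w2=pickle.load(open('w2.pkl','rb'));g2=w2['frame'].astype(int).max(2);print(g2[240:370:3,335])
E
```

```text
[156 167 167  52  52  53  53  53  52  52  51  51 108 113 113 113 115 114
 114 116 123 247 243 244 244 244 244 244 244 244 244 244 244 244 249  16
  10  10   9]
[161 163 164 166 167 168 169 169 169 168 167 165 166 164 112  50  39  43
  44  43  45  44  45  50  68  90  99 102 102 105] [101  84  61  48  45  43  46  43  43  38  52 118 171 169 165 165 165 163
 164 167 168 168 169 167 168 167 165 166 168 168]
[ 12  11  12  10  11   9   9  20  65  95  98 103 117 145 165 169 170 170
 171 169 170 170 168 169 200 218 216 214 215 240] [242 242 242 242 242 242 242 242 242 241 234 219 212 172 103  92  92  71
  16  10  14  13  13  13  10  10  12  24  51  65]
pad2 ((array([0.5165, 0.2277]), np.float64(0.0355849893688785)), array([ 409,  104,  118,   86, 7569], dtype=int32))
[ 12  13  12  13  13  36  66  66  67  66  66  67  67  66  96 139 140 141
 142 142 142 143 147 132 178 177 197 180 244 244 244 244 244 244 244 244
 244 243 231 202 201 201 201 196]
```

```bash
python3 - <<'E'
from h import *; import pickle
np.set_printoptions(precision=4,suppress=True)
s,w,b=pickle.load(open('w3.pkl','rb'));c=wristcam(w,s['position'],s['orientation'])
for dz in (0,.003,.006,.009):
    p=plane(c,[(312,317),(312,359)],s['position'][2]+dz)-s['position'];print(dz,p[:,:2],p[1,0]-p[0,0],p.mean(0)[:2])
p=plane(c,[(312,263)],s['position'][2]+.0045-.02)-s['position'];print('bottom front',p)
E
```

```text
0 [[-0.017  -0.0007]
 [ 0.0357 -0.0005]] 0.05264274104946287 [ 0.0093 -0.0006]
0.003 [[-0.0247 -0.0007]
 [ 0.0248 -0.0005]] 0.04950394048266593 [ 0.0001 -0.0006]
0.006 [[-0.0324 -0.0007]
 [ 0.014  -0.0006]] 0.04636513991586888 [-0.0092 -0.0006]
0.009 [[-0.04   -0.0007]
 [ 0.0032 -0.0006]] 0.04322633934907183 [-0.0184 -0.0006]
bottom front [[-0.0275 -0.0008 -0.0155]]
```

```bash
python3 - <<'E'
from h import *; import pickle
np.set_printoptions(precision=4,suppress=True)
q=np.array([.5175,-.2295])
for f,uv in (('w1',(324,0)),('w2',(335,0))):
    s,w=pickle.load(open(f+'.pkl','rb'))[:2];c=wristcam(w,s['position'],s['orientation']);g=w['frame'].astype(int).max(2)
    r0=190 if f=='w1' else 240
    col=g[r0:r0+30,uv[0]];e=r0+np.argmax(np.diff(col)[:])+.5 if f=='w2' else r0+np.argmax(col>45)-.5
    e=r0+np.argmax(col>45)-.5
    p=plane(c,[(uv[0],e)],.022)[0,:2];o,_=ray(c,[uv]);v=p-o[:2];v/=np.linalg.norm(v)
    print(f,e,p,p+v*.026,'dev from stage',p+v*.026-q)
    # near edge of the black plate
    k=np.where(g[150:e.astype(int) if hasattr(e,'astype') else int(e),uv[0]]>60)[0][-1]+150.5
    pn=plane(c,[(uv[0],k)],.022)[0,:2];print('plate near edge',k,pn,pn+v*.034)
E
```

```text
w1 197.5 [ 0.5089 -0.2128] [ 0.5245 -0.2336] dev from stage [ 0.007  -0.0041]
plate near edge 185.5 [ 0.5    -0.2002] [ 0.5204 -0.2273]
w2 255.5 [ 0.5076 -0.213 ] [ 0.5252 -0.2321] dev from stage [ 0.0077 -0.0026]
plate near edge 229.5 [ 0.497 -0.201] [ 0.52  -0.226]
```

{"fn": "send_rows", "kwargs": {"moves": [[0.01,0.05,-0.01,0,0,0],[0.025,0.11,-0.04,0,0,0],[0.043,0.183,-0.08,0,0,0],[0.043,0.183,-0.1,0,0,0],[0.043,0.183,-0.1,0,0,0]]}}

```text
time_s: 6.28
position: [0.5175, 0.2253, 0.0896]
orientation: [-0.001, 2.457, -0.01]
force: [-0.6, 0.1, 0.2]
finger_gap: 0.0503
grip_force: 42.1
```

```bash
cat >> h.py <<'E'
def level(s,g):
    """tilt of the held dish since its grasp orientation g, and pure-yaw-corrected remainder"""
    r=Ro.from_rotvec(s['orientation'])*Ro.from_rotvec(g).inv();n=r.apply([0,0,1])
    c=Ro.from_rotvec(np.cross(n,[0,0,1]));return np.degrees(np.arccos(n[2])),np.round(c.as_rotvec()/np.pi,4)
E
python3 - <<'E'
import sys;sys.argv=['','w4'];exec(open('look.py').read())
print(level(s,[1.051,2.244,-.382]))
c=wristcam(w,s['position'],s['orientation']);g=w['frame'].astype(int).max(2)
q=pickle.load(open('w3.pkl','rb'))[2];gs=q['frame'].astype(int).max(2)
roi=np.zeros(g.shape,bool);roi[175:215,345:405]=1;print('stage side',fitc(q,(gs<60)&roi,.022,(374,196)))
tgt=np.array([.518,.2285,.0378]);print((tgt-s['position'])/.5)
E
```

```text
6.275 [-0.048   1.3701 -1.3801  2.3709  2.0153  1.8144 -0.8351] [0.5175 0.2253 0.0896] [-0.6039  0.0587  0.1819] 42.10841238498688 a -0.6129493949761826 t 39.198654947430164 yz -0.00714450941527021
(np.float64(1.1597590501015196), array([ 0.003 , -0.0057,  0.    ]))
stage side ((array([ 0.516 , -0.2301]), np.float64(0.0317691480617576)), array([361, 188,  29,  20, 454], dtype=int32))
[ 0.001   0.0063 -0.1037]
```

View pics/w4.png

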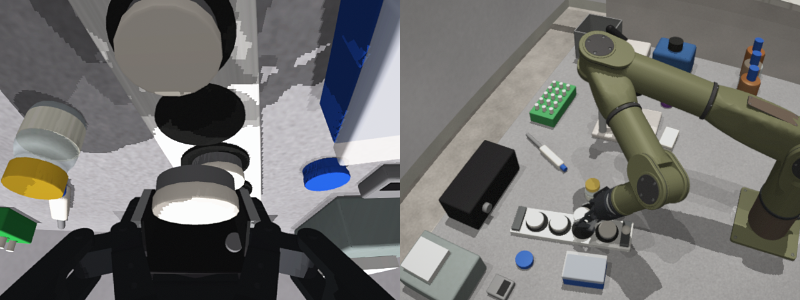

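The dish sits directly above the empty pad (wrist view, pad ellipse mid (200,110)), with clear neighbours on both sides. I'll lower it with a 1° levelling correction.

{"fn": "send_rows", "kwargs": {"moves": [[0.001,0.006,-0.03,0.003,-0.0057,0],[0.001,0.006,-0.06,0.003,-0.0057,0],[0.001,0.006,-0.08,0.003,-0.0057,0],[0.001,0.006,-0.092,0.003,-0.0057,0],[0.001,0.006,-0.1,0.003,-0.0057,0],[0.001,0.006,-0.103,0.003,-0.0057,0],[0.001,0.006,-0.103,0.003,-0.0057,0]]}}

```text
time_s: 7.25
position: [0.5185, 0.2299, 0.039]
orientation: [0.004, 2.438, 0.005]
force: [0.1, 0.4, -0.6]
finger_gap: 0.0504
grip_force: 42.2
```

```bash
python3 - <<'E'
import sys;sys.argv=['','w5'];exec(open('look.py').read())
print(level(s,[1.051,2.244,-.382]))
E
```

```text
7.25 [-0.07    1.4772 -1.2929  2.364   2.1578  1.8524 -0.8658] [0.5185 0.2299 0.039 ] [ 0.1135  0.407  -0.5773] 42.15065896511078 a 0.2586538828741358 t 40.304881850408975 yz 0.004862130745693192
(np.float64(0.16969606308934942), array([-0.0008,  0.0004,  0.    ]))
```

{"fn": "send_rows", "kwargs": {"moves": [[0,-0.002,-0.002,0,0,0],[0,-0.002,-0.004,0,0,0],[0,-0.002,-0.004,0,0,0]]}}

```text
time_s: 7.72
position: [0.5185, 0.2287, 0.0375]
orientation: [0.003, 2.437, 0.005]
force: [-2.8, -0.8, 4.1]
finger_gap: 0.0503
grip_force: 42.8
```

{"fn": "send_rows", "kwargs": {"moves": [[0,0,0,0,0,0],[0,0,0,0,0,0],[0,0,0,0,0,0],[0,0,0,0,0,0]], "hand": -1}}

```text
time_s: 8.22
position: [0.5184, 0.2288, 0.0367]
orientation: [0.004, 2.438, 0.005]
force: [-0.3, -1.0, 0.6]
finger_gap: 0.0852
grip_force: 0.0
```

{"fn": "send_rows", "kwargs": {"moves": [[0,0,0.03,0,0,0],[-0.01,0,0.09,0,0,0],[-0.04,0,0.17,0,0,0],[-0.08,0,0.25,0,0,0],[-0.08,0,0.25,0,0,0]]}}

```text
time_s: 8.85
position: [0.4785, 0.2306, 0.1662]
orientation: [0.001, 2.432, 0.011]
force: [0.6, -0.3, 0.1]
finger_gap: 0.0852
grip_force: 0.0
```

```bash
python3 look.py w6
```

```text
8.85 [-0.1211  1.1768 -1.4455  2.459   1.8092  1.7798 -0.9895] [0.4785 0.2306 0.1662] [ 0.6469 -0.2941  0.052 ] 0.0 a 0.700392650407769 t 40.650874580088185 yz 0.008322115259632275
```

View pics/w6.png

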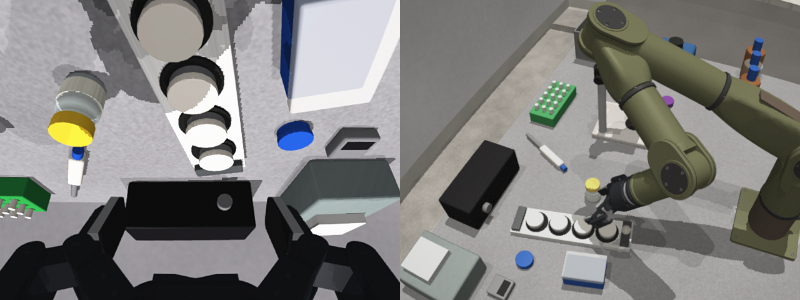

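The wrist view shows the dish standing on pad 2 at (192,85), with all four pads occupied and the rail undisturbed. Now I'll measure its centring and dish 3.

```bash
python3 - <<'E'
from h import *; import pickle
np.set_printoptions(precision=4,suppress=True)
s,w,b=pickle.load(open('w6.pkl','rb'));c=wristcam(w,s['position'],s['orientation']);g=w['frame'].astype(int).max(2);o,_=ray(c,[(0,0)])
for n,(x,y) in dict(pad2=(309,130),pad3=(332,205),pad4=(345,255)).items():
    roi=np.zeros(g.shape,bool);roi[y-40:y+45,x-58:x+60]=1
    (ctr,r),st=fitc(c,(g<48)&roi,.022,(x,y-10));X,Y,W,H,A=st
    xc=X+W//2;col=g[:,xc]
    k=Y; e=Y+2+np.argmax(col[Y+2:]>48)-.5   # plate near edge row, dish bottom front row
    P=plane(c,[(xc,k-.5),(xc,e)],.022)[:,:2];v=P[0]-o[:2];v/=np.linalg.norm(v)
    # dish left/right at row of its side
    print(n,'fit',ctr,r,st,'| near-edge ctr',P[0]+v*.034,'dish ctr',P[1]+v*.026,e)
    rr=int(e)+ (12 if n=='pad2' else 8);d=g[rr,X-3:X+W+3];print(rr,X-3,d[::2])
E
```

```text
pad2 fit [0.5135 0.2275] 0.0337378473913025 [ 256   90  102   65 2099] | near-edge ctr [0.5138 0.2279] dish ctr [0.5167 0.2278] 104.5
116 253 [190 144  99  13  20  21  23  20  17  17  17  14  43  58  58  60  60  60
  60  59  62  84  89 117 123 130 131 135 137 134 128 124 104  76  64  62
  58  60  61  61  60  61  61  26  22  21  21  22  21  39  38  24 230 254]
pad3 fit [0.5776 0.2526] 0.02556308305036456 [332 169  37  39 490] | near-edge ctr [0.5823 0.2632] dish ctr [0.5914 0.2635] 183.5
191 329 [139 138 139 138 139 138 137 132 118  74  59  56  55  55  57  25  21  23
  23  27  54 255]
pad4 fit [0.6439 0.2755] 0.019725111279787176 [355 222  22  26 225] | near-edge ctr [0.6513 0.2841] dish ctr [0.665  0.2853] 234.5
242 352 [139 136 136 135 135 133 122  72  52  57  20  18  71 255]
```

```bash
python3 - <<'E'
from h import *; import pickle
np.set_printoptions(precision=4,suppress=True)
s,w,b=pickle.load(open('w6.pkl','rb'));c=wristcam(w,s['position'],s['orientation']);g=w['frame'].astype(int).max(2);o,_=ray(c,[(0,0)])
for col in (322,328,334): print(col,g[150:242:2,col])
for row in (190,196,202,208): print(row,g[row,285:385:2])
print(Ro.from_rotvec(s['orientation']).as_rotvec())
E
```

```text
322 [194 195 194 194 193 198 255 253 252 252 252 252 252 252 253 246  56  63
  61  60 119 138 146 152 170 255 252 252 252 252 252 252 252 252 252 252
 252 252 252 252 252 252 255  71  64  69]
328 [193 198 204 208 254 252 252 252 252 252 252 252 252 254 241  56  62  65
  65  65 137 142 146 147 186 255 252 252 252 252 252 252 252 252 252 252
 252 252 252 252 252 252 255 156  56  56]
334 [252 252 252 252 252 252 252 252 252 252 252 253 255 122  16  67  65  65
  65  61 133 139 143 137 190 255 252 252 252 252 252 252 252 252 252 252
 252 252 252 252 252 252 255  93  58  84]
190 [167  26  37  37  38  33  33  29  39  70  70  59  57  58  68  58  64  99
 116 124 128 133 138 138 133 133 127 125 123 102  62  59  57  58  57  56
  56  21  21  22  22  36  62 255 253 253 253 253 254 238]
196 [167  31  38  39  38  33  29  63  57  55  83 139 130 146 146 148 152 143
 152 150 144 143 146 139 139 137 143 140 140 138 137 134 133 132 131 115
  56  56  19  23  23  31  90 255 252 253 253 253 253 254]
202 [255  36  37  37  39  30  27  61 144 148 154 155 143 209 245 255 254 253
 252 252 252 252 252 252 252 252 252 252 252 253 254 255 255 215 147 125
 127 128  33  21  20  33 255 253 252 253 253 253 253 255]
208 [253 255 218  30  36  34 128 149 189 255 254 252 252 252 252 252 252 252
 252 252 252 252 252 252 252 252 252 252 252 252 252 252 252 252 252 252
 255 255 119  96 255 253 252 252 253 252 253 253 253 254]
[0.0007 2.4321 0.0113]
```

```bash
python3 - <<'E'
from h import *; import pickle
np.set_printoptions(precision=4,suppress=True)
s,w,b=pickle.load(open('w6.pkl','rb'));c=wristcam(w,s['position'],s['orientation'])
p=plane(c,[(328,198.5),(328,235)],.042);print(p,p.mean(0))
p=plane(c,[(328,179)],.022);print('bottom front?',p+[.026,0,0])
p=plane(c,[(309,151)],.042);print(p)
from bench import get_state
s=get_state();print('rel',rel(s,(.583,.2445,.09),0,40),rel(s,(.583,.2445,.037),0,40))
E
```

```text
[[0.5579 0.2424 0.042 ]
 [0.6076 0.2442 0.042 ]] [0.5827 0.2433 0.042 ]
bottom front? [[0.5862 0.2431 0.022 ]]
[[0.5096 0.2291 0.042 ]]
rel [0.2086, 0.0311, -0.1456, -0.0016, 0.0022, 0.0001] [0.2086, 0.0311, -0.2516, -0.0016, 0.0022, 0.0001]
```

{"fn": "send_rows", "kwargs": {"moves": [[0.07,0.01,-0.03,-0.001,0.002,0],[0.14,0.018,-0.08,-0.0016,0.0022,0],[0.214,0.0265,-0.13,-0.0016,0.0022,0],[0.214,0.0265,-0.18,-0.0016,0.0022,0],[0.214,0.0265,-0.21,-0.0016,0.0022,0],[0.214,0.0265,-0.235,-0.0016,0.0022,0],[0.214,0.0265,-0.25,-0.0016,0.0022,0],[0.214,0.0265,-0.257,-0.0016,0.0022,0],[0.214,0.0265,-0.257,-0.0016,0.0022,0]]}}

```text
time_s: 10.07
position: [0.5854, 0.2423, 0.0336]
orientation: [0.001, 2.445, -0.001]
force: [0.3, 0.8, -0.8]
finger_gap: 0.0854
grip_force: 0.0
```

```bash
python3 look.py w7; python3 - <<'E'
import pickle,numpy as np
s,w,b=pickle.load(open('w7.pkl','rb'));g=w['frame'].astype(int).max(2)
for r in (285,300,315): print(r,g[r,225:400:3])
E
```

```text
10.075 [-0.0034  1.4367 -1.2448  2.1773  2.2058  1.6545 -0.678 ] [0.5854 0.2423 0.0336] [ 0.2918  0.8001 -0.7809] 0.0 a -0.05896294429837355 t 39.91685578500425 yz -7.739004866313612e-05
285 [129 130 129 128 130 130 129 129 130 130 129 130 130 129 129 130 130 129
 130 129 129 129 129 129 130 130 129 130 129 129 130 129 129 130 129 129
 129 129 130 129 130 126  64  67  67  65  65  65  64  17  14  22  20  20
  20  21  26  37  24]
300 [129 129 129 130 129 129 129 129 130 130 129 129 130 129 129 129 130 130
 130 130 130 130 129 129 130 130 130 130 131 132 133  97  70  68  69  68
  69  69  68  68  68  68  67  67  66  66  66  64  64  62  61  63  62  22
  24  26  25  23  42]
315 [207 210 255 254 254 255 186  32  41  42  42  65  78 123 146 150 150 153
 152 152 152 152 152 152 154 153 153 153 154 153 151 150 146 145 145 148
 149 148 148 146 144 143 142 141 140 138 139 137 136 135 134 129  86  50
  44 244 255 254 253]
```

{"fn": "send_rows", "kwargs": {"moves": [[0,0.005,0.007,0,0,0],[0,0.005,0.007,0,0,0]]}}

```text
time_s: 10.42
position: [0.5857, 0.2451, 0.0376]
orientation: [0.002, 2.444, 0.0]
force: [0.2, 0.1, 0.7]
finger_gap: 0.0855
grip_force: 0.0
```

{"fn": "send_rows", "kwargs": {"moves": [[0,0,0,0,0,0],[0,0,0,0,0,0],[0,0,0,0,0,0],[0,0,0,0,0,0],[0,0,0,0,0,0]], "hand": 1, "force": 40}}

```text
time_s: 11.05
position: [0.5854, 0.2446, 0.0371]
orientation: [0.001, 2.445, -0.001]
force: [-2.2, 0.1, 4.9]
finger_gap: 0.0506
grip_force: 41.7
```

{"fn": "send_rows", "kwargs": {"moves": [[0,0,0.05,0,0,0],[0,0,0.12,0,0,0],[-0.04,-0.04,0.19,0,0,-0.02],[-0.09,-0.13,0.2,0,0,-0.06],[-0.13,-0.22,0.2,0,0,-0.1],[-0.17,-0.31,0.2,0,0,-0.14],[-0.2,-0.4,0.2,0,0,-0.18],[-0.22,-0.49,0.2,0,0,-0.22],[-0.24,-0.58,0.2,0,0,-0.26],[-0.25,-0.66,0.18,0,0,-0.28],[-0.25,-0.7,0.14,0,0,-0.28],[-0.25,-0.7,0.14,0,0,-0.28]]}}

```text
time_s: 12.55
position: [0.4592, -0.107, 0.1055]
orientation: [1.062, 2.249, -0.389]
force: [-0.4, 0.1, -0.5]
finger_gap: 0.0504
grip_force: 41.8
```

```bash
python3 - <<'E'
import sys;sys.argv=['','w8'];exec(open('look.py').read())
print(level(s,[.001,2.445,-.001]))
E
```

```text
12.55 [ 0.357   1.2883 -1.3206  2.5372  1.6794  1.889  -1.4655] [ 0.4592 -0.107   0.1055] [-0.4416  0.1494 -0.4545] 41.80701792240143 a -50.85885613189468 t 39.79622941551523 yz -0.0034241291648872407
(np.float64(0.2056467586073945), array([ 0.0001, -0.0011,  0.    ]))
```

View pics/w8.png

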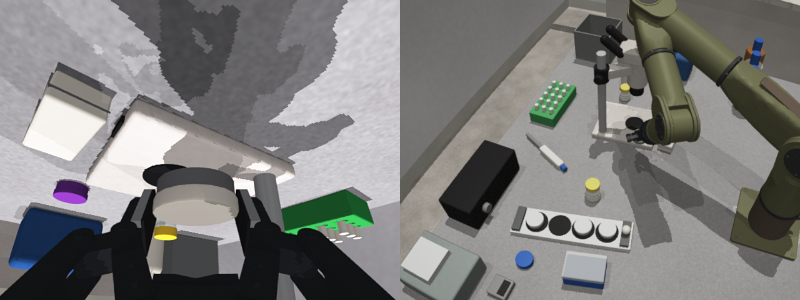

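```bash
python3 - <<'E'
from h import *; import pickle
np.set_printoptions(precision=4,suppress=True)
s,w,b=pickle.load(open('w8.pkl','rb'));c=wristcam(w,s['position'],s['orientation']);g=w['frame'].astype(int).max(2)
print(g[250:330:2,312]);
for r in (300,310):print(g[r,235:265],g[r,360:390])
a=np.radians(-50.9);F=np.array([np.cos(a),np.sin(a)])
for r in (264,266,268,270,272,274):print(r,F@(plane(c,[(312,r)],s['position'][2]-.0151)[0]-s['position'])[:2]+.026)
gs=b['frame'].astype(int).max(2)
E
```

```text
[166 165 166 166 166 166 165 166 168  74  68  69  69  69  70  69  69  69
  69  68  69  66 123 142 144 146 148 147 148 149 149 151 152 159 167 186
 183 182 183 182]
[242 235 234 235 234 234 235 235 235 236 237 237 238 241 246 181  76  52
  55  58  60  60  60  63  61  61  61  61  59  63] [ 67  62  60  60  62  62  62  60  61  60  59  57  56  50  84 214 255 252
 251 251 251 251 252 252 251 251 251 251 252 252]
[ 83  84  84  85  83  56  17  15  15  16  15  13  10  18  88 117 121 123
 125 127 127 128 129 131 131 132 134 134 135 135] [137 136 136 136 134 133 132 131 131 130 130 128 129 126 118 110 145  31
   6  13  14  14  16  15  15  41  79  85  84  83]
264 -0.0015674834974410932
266 -0.00012387169199152767
268 0.0013465294610728769
270 0.002844491133054173
272 0.004370814383387659
274 0.0059263316233311505
```

{"fn": "send_rows", "kwargs": {"moves": [[0.02,-0.05,-0.04,0,-0.001,0],[0.04,-0.1,-0.08,0,-0.001,0],[0.06,-0.14,-0.095,0,-0.001,0],[0.08,-0.18,-0.1,0,-0.001,0],[0.1,-0.215,-0.105,0,-0.001,0],[0.116,-0.244,-0.107,0,-0.001,0],[0.116,-0.244,-0.107,0,-0.001,0],[0.116,-0.244,-0.107,0,-0.001,0]]}}

```text
time_s: 13.65
position: [0.5189, -0.2261, 0.0538]
orientation: [1.058, 2.245, -0.381]
force: [-0.5, -0.5, -0.3]
finger_gap: 0.0501
grip_force: 41.9
```

```bash
python3 - <<'E'
import sys;sys.argv=['','w9'];exec(open('look.py').read())
print(level(s,[.001,2.445,-.001]),(np.array([.517,-.2293,.0371])-s['position'])/.5)
c=wristcam(w,s['position'],s['orientation']);g=w['frame'].astype(int).max(2)
print(g[200:330:3,312])
for r in range(215,262,10):print(r,g[r,200:420:4])
E
```

```text
13.65 [ 0.702   1.3579 -1.187   2.3527  2.084   1.7322 -0.9982] [ 0.5189 -0.2261  0.0538] [-0.4882 -0.5331 -0.3326] 41.866119503974915 a -50.166964818999865 t 40.007154825096684 yz 0.0031169245977058224
(np.float64(0.225909630027321), array([-0.0003,  0.0012,  0.    ])) [-0.0039 -0.0064 -0.0334]
[117 117 113 115 114  45  15  13  12  13  14  13  12  12  13  14  13  13
  15  13  14  12  14  70  70  71  69  69  69  69  68  70 141 145 147 147
 149 150 152 164 188 213 210 211]
215 [241 128 254 239 255 241 154 132 162 150 161 160 160 159 160 161 160 186
 255 255 255 107  68  50  46  35  24  33  45  55  73  96 121 120 116 116
 115 115 115 115 116 116 116 117 117 118 118 119 119 119 117 117 117 116
 117]
225 [242 241 242 242 243 241 242 226 158 156 156 157 110  19  12  14  18  28
  33  19  18  13  15  13  13  12  12  13  13  14  13  13  12  13  13  13
  13  14  13  18 117 118 117 117 117 116 116 117 116 118 117 118 118 117
 115]
235 [240 239 239 239 240 240 242 246 114  16  13  16  14  14  13  12  14  13
  13  13  13  13  13  15  14  13  13  14  14  13  14  13  12  13  13  13
  13  13  13  13  13  14  13  10 120 116 112 119 116 117 115 114 114 162
 162]
245 [240 241 240 241 240 240 242  14  13  14  13  12  12  11  14  13  12  13
  14  15  12  14  12  15  12  13  13  13  14  14  13  13  13  14  13  13
  12  12  14  13  13  14  13  14  12   9 117 114 163 112 114 114 115 114
 114]
255 [239 240 240 239 239 239 250  25  28  18  13  13  12  13  13  13  12  13
  13  13  13  14  13  13  13  13  13  13  14  13  15  14  13  14  14  13
  13  13  12  14  13  12  12  14  12  14  39 116 116 115 132 250 244 243
 250]
```

```bash
python3 - <<'E'
from h import *; import pickle
from scipy.optimize import least_squares
np.set_printoptions(precision=4,suppress=True)
s,w,b=pickle.load(open('w9.pkl','rb'));c=wristcam(w,s['position'],s['orientation']);g=w['frame'].astype(int).max(2)
P=[]
for r in range(222,262,3):
    d=np.where(g[r,200:420]<60)[0]+200;P+= [(d[0]-.5,r),(d[-1]+.5,r)]
for x in range(285,325,5):
    d=np.where(g[200:250,x]<60)[0]+200;P.append((x,d[0]-.5))
Q=plane(c,P,.022)[:,:2];print(circ(Q))
f=least_squares(lambda q:np.hypot(*(Q-q).T)-.034,[.517,-.23],loss='soft_l1',f_scale=.001);print(f.x,np.abs(f.fun).max())
print('target shift',(np.r_[f.x-.0006*np.array([.64,-.77]),.0371]-s['position'])/.5)
E
```

```text
(array([ 0.5163, -0.2281]), np.float64(0.03307752774443831))
[ 0.517 -0.229] 0.0009996544096638749
target shift [-0.0046 -0.0049 -0.0334]
```

Close-up stage centre is (0.517, -0.229), which agrees with the side view. Lowering now.

{"fn": "send_rows", "kwargs": {"moves": [[-0.0045,-0.0055,0,0,0,0],[-0.0045,-0.0055,-0.012,0,0.001,0],[-0.0045,-0.0055,-0.022,0,0.001,0],[-0.0045,-0.0055,-0.029,0,0.001,0],[-0.0045,-0.0055,-0.033,0,0.001,0],[-0.0045,-0.0055,-0.033,0,0.001,0]]}}

```text
time_s: 14.5
position: [0.516, -0.2302, 0.0371]
orientation: [1.058, 2.248, -0.385]
force: [-2.2, 1.0, 4.0]
finger_gap: 0.0505
grip_force: 42.3
```

{"fn": "send_rows", "kwargs": {"moves": [[0,0,0,0,0,0],[0,0,0,0,0,0],[0,0,0,0,0,0],[0,0,0,0,0,0]], "hand": -1}}

```text
time_s: 15.0
position: [0.5162, -0.2302, 0.0368]
orientation: [1.059, 2.248, -0.385]
force: [-0.1, -1.1, 0.1]
finger_gap: 0.0852
grip_force: 0.0
```

{"fn": "send_rows", "kwargs": {"moves": [[-0.01,0.012,0.008,0,0,0],[-0.04,0.05,0.03,0,0,0],[-0.08,0.1,0.06,0,0,0],[-0.11,0.15,0.1,0,0,0],[-0.12,0.2,0.16,0,0,0],[-0.12,0.25,0.22,0,0,0],[-0.12,0.25,0.22,0,0,0]]}}

```text
time_s: 15.88
position: [0.4577, -0.1027, 0.149]
orientation: [1.055, 2.245, -0.379]
force: [0.1, -0.1, 0.7]
finger_gap: 0.0854
grip_force: 0.0
```

```bash
python3 - <<'E'
import sys;sys.argv=['','w10'];exec(open('look.py').read())
q=read_camera('scene');f=lambda a:cv2.resize(a,(400,300))
cv2.imwrite('pics/w10.png',np.vstack([np.hstack([f(w['frame']),f(q['frame'])]),np.hstack([f(b['frame'][150:240,300:420]),f(b['frame'][310:415,175:375])])])[:,:,::-1])
E
```

```text
15.875 [ 0.373   1.1933 -1.4086  2.5379  1.5814  1.8627 -1.4289] [ 0.4577 -0.1027  0.149 ] [ 0.1005 -0.116   0.6554] 0.0 a -49.94339978240787 t 40.02074743935714 yz 0.004536543769340123
```

View pics/w10.png

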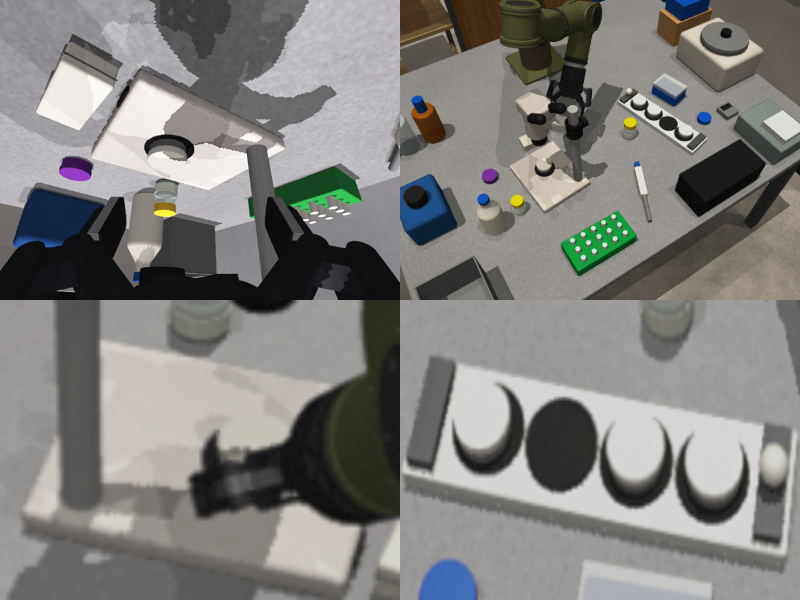

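The rail now reads, from the knob: dish, dish, empty, dish. The dish stands on the stage plate at (168,152) in the wrist quarter of the picture, and nothing else has been disturbed. I'll check the centring numerically.

```bash
python3 - <<'E'
from h import *; import pickle
np.set_printoptions(precision=4,suppress=True)
s,w,b=pickle.load(open('w10.pkl','rb'));c=wristcam(w,s['position'],s['orientation']);g=w['frame'].astype(int).max(2);o,_=ray(c,[(0,0)])
roi=np.zeros(g.shape,bool);roi[205:275,220:320]=1
(ctr,r),st=fitc(c,(g<48)&roi,.022,(270,235));X,Y,W,H,A=st;print('plate',ctr,r,st)
xc=X+W//2;print(g[Y-4:Y+66:2,xc]);
for rr in(232,238,242):print(rr,g[rr,X-6:X+W+6:2])
e=Y+2+np.argmax(g[Y+2:,xc]>45)-.5;P=plane(c,[(xc,Y-.5),(xc,e)],.022)[:,:2];v=P[0]-o[:2];v/=np.linalg.norm(v)
print(e,'near-edge ctr',P[0]+v*.034,'dish',P[1]+v*.026)
E
```

```text
plate [ 0.5171 -0.2287] 0.03341313874542459 [231 216  79  37 862]
[146 150  14  15  13  58  63  61  62  62  73 133 132 136 138 158 168 167
 166 164 255 241 238 238 238 238 238 238 238 238 239 239 239 240 216]
232 [224 224 230 121  19  24  24  22  55  56  56  57  58  57  60  58  61  72
  87 100 104  87  75  70  61  61  58  58  59  60  61  60  60  60  58  32
  11  12  12  11  11   6  80 224 213 224]
238 [218 220 225  71  21  24  23  44  63 113 124 125 126 129 130 131 131 131
 136 133 136 132 134 135 131 135 134 132 132 130 130 130  99  57  54  51
  40  10  20  25  24  24  11 228 225 225]
242 [220 221 222 222  32  22  36 117 123 123 125 125 127 143 161 170 198 232
 180 167 167 162 158 157 150 149 143 138 135 126 133 132 130 125 126  81
  36   9  22  22  25  24  15 228 227 226]
221.5 near-edge ctr [ 0.5159 -0.2303] dish [ 0.5162 -0.2303]
```

```bash
python3 -c "
from bench import workorder;print(workorder.job_done())"
```

```text
the job is handed in; nothing more can be done
None
```

I put the stage dish back on the empty pad (second from the knob), about 3 mm off centre. I then stood the next dish in line (third from the knob) on the microscope stage, about 2.7 mm off centre, and handed the job in at about 16 s; no verdict came back.

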